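Reseat the cell in the moon night light

ROBOT

A 6-joint arm with a two-finger parallel gripper is mounted at the origin on the work surface. World frame = base frame: x ahead of the robot, y to its left, z up, the work surface at z = 0. Lengths are in m, angles in rad, forces in N, time in s.
With the tool pointing down it reaches from about 0.275 to 0.85 m from the base axis. Payload 19 kg.
Tool frame: the origin (TCP) lies midway between the tips of the shut fingers; the grasp point (between the pads) lies 19 mm behind it; z points along the fingers, x is the direction in which the jaws open and shut, and the axes are right-handed (so a half turn about z gives the same grasp; the last joint's range is limited). The gripper opens to 85 mm and grips with 20 to 120 N. Pads are 22 mm wide; open, the fingers measure 114 mm over their backs; the gripper's body (76 mm by 85 mm) begins 54 mm behind the grasp point. The pads swing forward as they close: fully open they stand 13 mm farther back than shut.
Start: joints at [-1.403, 0.15, 1.437, -0, 1.554, -0.134], TCP at [0.171, -0.549, 0.231] pointing down, gripper open.
Joint ranges: [-2.8, 2.8], [-0.68, 2.1], [0.12, 2.68], [-1.39, 4.53], [0.16, 2.79], [-2.81, 2.81]. Speed limits (rad/s): [1.89, 1.89, 2.22, 3.01, 3.01, 3.01].

INTERFACE

Orientations are given as a unit quaternion [x, y, z, w].
In Python, from rig import readout, vision, ticket gives the robot as it stands.
- The arm moves only by the tool send_rows, never from a script. Its argument "plan" is a list of rows, each an object with "jaw": the finger opening in m, from 0 to 0.0854; "delta_pos": the shift along the tool's x, y, z in m, a list of three; "roll": the turn about the tool's z in degrees. In form: [{"jaw": jaw, "delta_pos": [x, y, z], "roll": roll}, ...]. A call has exactly 8 rows; each row shifts and turns the commanded pose from where the row before left it, along the tool's axes as they then stand; what a row does not reach is not made up. A row lasts 1/10 s, in which the tool goes at most 50 mm and 8.59 degrees, less where a joint would pass 70% of its speed; a pose out of reach is approached as far as the arm can. A call with a gripper value outside its range is refused whole. The fingers move at their own pace and stop on an object; "newtons" is the grip in N (left out, the last holds). Time passes only in rows, so rows that do not move let the fingers close, or fill a call up. It gives the time, the measured TCP pose, the force and the opening at its end, in the units of the state.
- readout.state(): the state, without advancing time (a new reading comes with each control period).
- vision.get_image(name): name is "scene" or "top" or "wrist"; returns the picture (384x512x3 uint8, blue, green, red); there is no depth.
- vision.camera_model(name): a dict with "fx", "fy", "cx", "cy" (pixels), "cam_to_world" (4x4, takes a point from camera to world coordinates). Camera axes: x right, y up, looking along -z (the intrinsics and any distortion apply to the point x, -y, -z); pixel columns grow to the right and rows downward; lengths in m; the calibration is good to about 2 mm. A picture is of the moment at which its call begins: read the wrist's pose just before it. camera_model takes no time and is no camera call; for the wrist camera it gives the pose at the moment of the call.
- ticket.hand_in(): hands the job in, once; it reports no verdict.
The state is a dict: "time_s": time; "q": joint angles; "joint_velocities": joint speeds; "joint_efforts": joint torques, N m; "tcp_pos": TCP position; "ee_rot": TCP orientation; "ft_force": force on the tool from outside, world axes, zero at the start; "ft_torque": the same for the moment, N m; "finger_gap": finger opening in m.
Only numpy, scipy, OpenCV 4.12 (cv2) and the standard library are available. Lean on these libraries where they do the work, as an engineer would, in place of code of your own. Each camera call takes 0.05 s, during which the arm holds its last target.

TASK

The battery in the moon night light has jumped up onto its retaining lip. Slide the little child lock fully aside, then slide the clear cover fully open, and press the battery against its spring and down past the lip until it lies flat in its bay, without taking it out of the light. Leave the cover open and everything else on the tray and counter where it is.

Things in the scene. Friction and masses are not known exactly. Their poses are not given: they have to be found in the camera images.
- light: White crescent-moon night light lying face down on the tray (tray top 10 mm up), stuck fast. Discs 20 mm high, about 240 mm across; over them a case 132 (x) by 122 (y) mm, top 26 mm above the origin ('bay floor'). Origin: underside, case centre. z up, +x along the battery bay from lip to spring, +y the way the cover opens ('light frame', mm, in all entries). Its toggle switch is not used.
- bay (a point): Where the battery's centre must finally be: light frame (-7, -30, 39), 13 mm above the bay floor; axes as the light's. The bay runs along x at y = -30, with side rails 10 mm high at x -24 to 12, 27 mm clear between them, and a grey block behind the spring at x 30 to 48, 36 mm wide, 30 mm above the floor.
- cell: C-size battery: dark steel cylinder, diameter 26, length 50 mm, 66 g +-30 %. Origin at its centre, x along its length: -x end = flat nose at the lip, +x end = tail at the spring. At first the tail is down on the bay floor against the spring and the nose is perched on the lip, tilted up 0.19 rad. Seated, its nose face bears on the lip's inner face and its top is 26 mm above the bay floor.
- plunger (a joint): How far the coil spring's steel contact disc (18 mm diameter, centre 13 mm above the bay floor) is pressed towards +x, m: 0 = unpressed (face at light x = 14), 0.012 = stop. 600 N/m with 1.8 N preload: about 4.2 N with the battery seated (4 mm), 6.6 N at 8 mm.
- hood (a joint): How far the clear cover is slid to light +y, m: 0 closed, 0.062 fully open (stop). A clear plate 60 (x) by 44 (y) by 4 mm, top 44 mm above the bay floor, over the nose half of the battery (closed: light x -56 to 4, y -52 to -8), with one upright wall along its +y edge. Friction about 1 N; stays where left. With the child lock in it moves only 3 mm.
- cover_ridge (a point): Centre of the top of the grey thumb ridge on the cover: a bar 44 mm long (x), 8 mm thick (y), 14 mm high above the cover's plate; this point is 58 mm above the bay floor. Push on its -y face towards light +y to open.
- lock (a joint): How far the child lock (grey sliding bolt before the cover's wall, 12 mm high) is slid to light +x, m: 0 = locked, 0.024 = fully aside (stop); starts at 0 to 0.004. The cover is free from about 0.012 on. Friction about 0.8 N; stays where left.
- lock_post (a point): Centre of the top of the lock's upright thumb post, 10 (x) by 16 (y) mm, standing 12 to 38 mm above the bay floor; at lock 0: light x 19, y 24. The case before its -x side is bare for y above 0. Push on its -x face towards light +x to release.
- bowl: Bamboo bowl 116 mm across, 50 high, beside the light; origin under its centre. Leave alone.
- spoon: Steel spoon 140 mm long lying on the tray beside the light; leave alone.
- cup_a: Silicone stacking cup 66 mm across, 55 high, beyond the light; leave alone.
- teether: White teething ring 64 mm across, 12 high, between light and bowl; leave alone.
- cup_b: Larger stacking cup 80 mm across, 62 high, on the counter to the right; leave alone.
- jar: Jar 64 mm across, 90 high, on the counter to the left; leave alone.
- lip (a point): Middle of the inner top edge of the retaining lip, light frame (-32, -30, 34). The lip is a grey bar x -38 to -32, 32 mm wide in y, 8 mm high above the bay floor. Nothing stands in front of it (towards -x), and nothing on the case is higher than 58 mm above the bay floor.
- nose_rim (a point): Fixed point where the top of the battery's nose rim is at the start: light frame (-34, -30, 61), 35 mm above the bay floor. To seat, the rim must go about 7.5 mm along +x (spring gives way), then down to 26 mm above the floor at x = -32. Shut fingertips tilted about 40 degrees, pointing down and towards the spring, do this by pressing on the rim.

How it is judged:
By the outcome, as a careful person would: the job done as asked, in the order asked, and still so for the second after the job is handed in, with the robot touching nothing.
It also fails if it takes over 45 s, if anything falls off the work surface, if the arm or the gripper's body presses on something with over 40 N, if the wrist force passes 120 N, or if a joint passes its speed limit or range.

## Working session

There is one attempt and no reset: what is moved stays moved. The work goes in short steps, Python scripts to look and compute and a tool call to move; the robot and the scene stay as the last step left them, time stands still between calls to the robot, and variables do not carry over. Pictures are saved under pics/ and viewed, and the job is handed in when it is done.

Besides the shell and the picture viewer there is one more tool, called after "Request:" by a JSON object that holds its "method" and its "body". send_rows: Moves the arm, as the interface text tells. Its arguments: {"type":"object","properties":{"plan":{"type":"array","items":{"type":"object","properties":{"jaw":{"type":"number"},"delta_pos":{"type":"array","items":{"type":"number"}},"roll":{"type":"number"}}}},"newtons":{"type":"number"}},"required":["plan"]}

```bash
ls; mkdir -p pics
cat > h.py <<'E'
import numpy as np, cv2
from rig import readout, vision, ticket
def snap(n,f):
    m=vision.camera_model(n); im=vision.get_image(n); cv2.imwrite('pics/'+f+'.png',im); np.savez('pics/'+f+'.npz',im=im,T=np.array(m['cam_to_world']),k=[m['fx'],m['fy'],m['cx'],m['cy']]); return im,m
E
python3 - <<'E'
from h import *
print(readout.state())
for n in ('scene','top','wrist'):
    im,m=snap(n,n+'0'); print(n,m)
E
```

```text
pics
{'time_s': 0.0, 'q': array([-1.40297464e+00,  1.50975472e-01,  1.43799705e+00, -1.44534273e-05,
        1.55382397e+00, -1.34011968e-01]), 'joint_velocities': array([-0.00043257,  0.00076755,  0.0008705 ,  0.00025684,  0.00024598,
        0.00079992]), 'joint_efforts': array([-3.37533369e-03, -7.13061333e+01, -5.70866740e+01, -4.58686882e-04,
        8.76526872e-03, -3.11177708e-06]), 'tcp_pos': array([ 0.1708601 , -0.5487731 ,  0.23069838]), 'ee_rot': array([ 8.05379179e-01, -5.92759661e-01, -4.37775765e-04, -4.13169288e-04]), 'ft_force': array([-0.65357133,  0.09064862, -0.01032498]), 'ft_torque': array([-0.05839055,  0.01101528, -0.04781166]), 'finger_gap': 0.08544427309217423}
scene {'fx': 489.2602084290527, 'fy': 489.2602084290527, 'cx': 259.5929497776389, 'cy': 189.84927419493056, 'cam_to_world': array([[-0.54202514, -0.62453957,  0.56228025,  1.35594324],
       [ 0.84023458, -0.41442392,  0.34965506,  0.48320221],
       [ 0.01464897,  0.66196914,  0.74938793,  1.05934781],
       [ 0.        ,  0.        ,  0.        ,  1.        ]])}
top {'fx': 372.0221414441775, 'fy': 372.0221414441775, 'cx': 258.75816180894316, 'cy': 187.25945689322094, 'cam_to_world': array([[-3.80540190e-05,  9.83896712e-01, -1.78737958e-01,
         3.89566546e-01],
       [-9.99945217e-01, -1.90831264e-03, -1.02917736e-02,
        -1.41018316e-02],
       [-1.04671301e-02,  1.78727775e-01,  9.83842885e-01,
         1.22721358e+00],
       [ 0.00000000e+00,  0.00000000e+00,  0.00000000e+00,
         1.00000000e+00]])}
wrist {'fx': 313.24862944294347, 'fy': 313.24862944294347, 'cx': 255.09022527965828, 'cy': 189.91211221897225, 'cam_to_world': array([[ 0.29669714,  0.91525391,  0.27254559,  0.24051283],
       [-0.95497045,  0.28480568,  0.08316953, -0.52729665],
       [-0.0015013 , -0.28494914,  0.95854146,  0.37405515],
       [ 0.        ,  0.        ,  0.        ,  1.        ]])}
```

View pics/scene0.png

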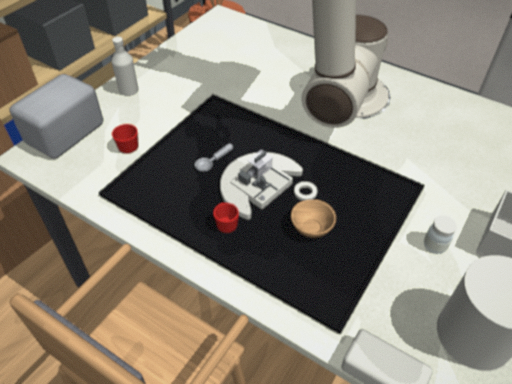

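View pics/top0.png

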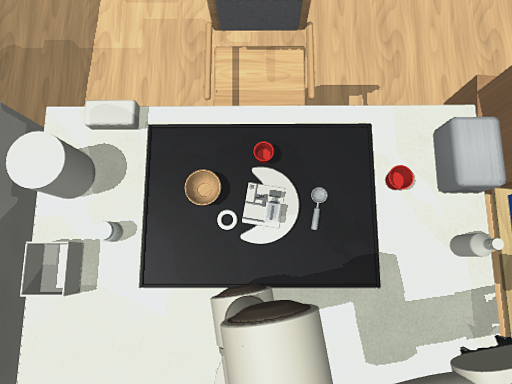

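View pics/wrist0.png

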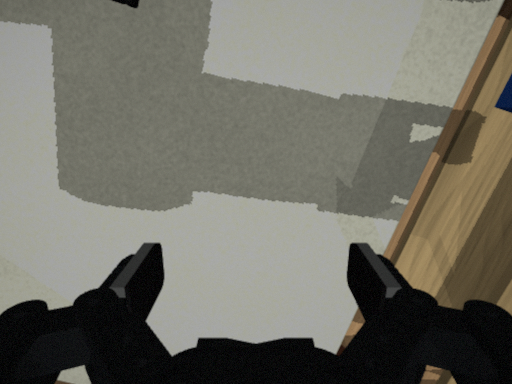

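Run:
```python
import cv2
a=cv2.imread('pics/top0.png')[150:255,205:335]; b=cv2.imread('pics/scene0.png')[135:240,190:325]
cv2.imwrite('pics/topc.png',cv2.resize(a,None,fx=6,fy=5.7,interpolation=cv2.INTER_CUBIC))
cv2.imwrite('pics/scenec.png',cv2.resize(b,None,fx=5.7,fy=5.7,interpolation=cv2.INTER_CUBIC))
```

```text
(no output)
```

View pics/topc.png

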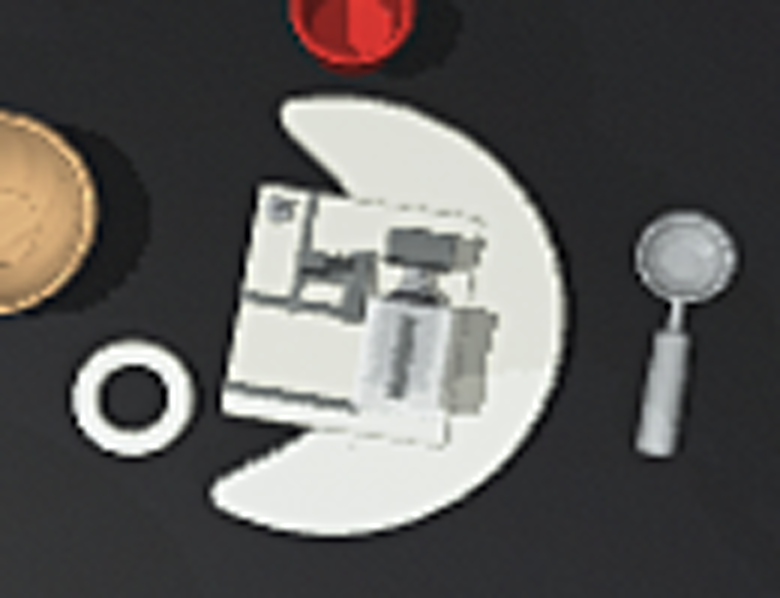

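View pics/scenec.png

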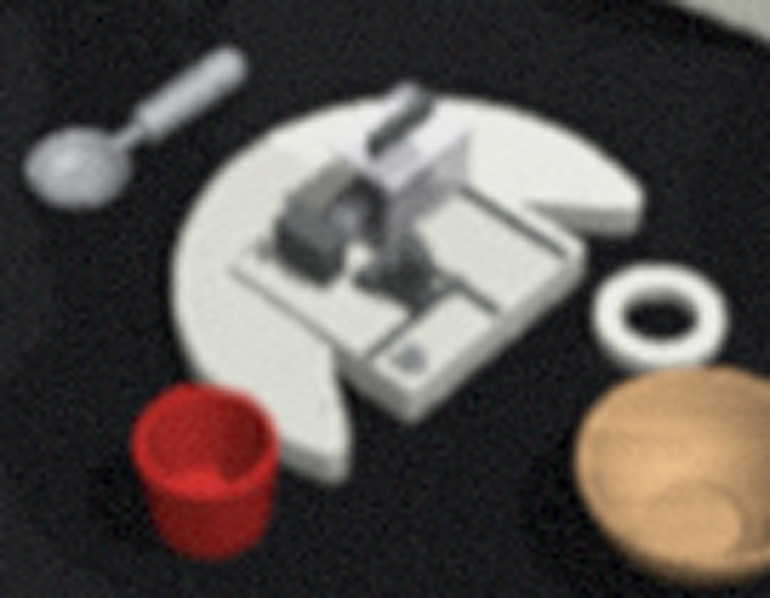

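```bash
cat >> h.py <<'E'
def ray(f,u,v):
    d=np.load('pics/'+f+'.npz'); fx,fy,cx,cy=d['k']; T=d['T']
    r=T[:3,:3]@np.array([(u-cx)/fx,-(v-cy)/fy,-1]); return T[:3,3],r
def atz(f,u,v,z):
    o,r=ray(f,u,v); return o+r*(z-o[2])/r[2]
def proj(f,P):
    d=np.load('pics/'+f+'.npz'); fx,fy,cx,cy=d['k']; T=d['T']
    c=np.linalg.inv(T)@np.append(P,1); return np.array([cx+fx*c[0]/-c[2], cy-fy*c[1]/-c[2]])
def tri(obs):
    A=np.zeros((3,3));b=np.zeros(3)
    for f,u,v in obs:
        o,r=ray(f,u,v); r=r/np.linalg.norm(r); M=np.eye(3)-np.outer(r,r); A+=M;b+=M@o
    return np.linalg.solve(A,b)
def tool(s=None):
    from scipy.spatial.transform import Rotation as R
    s=s or readout.state(); return s['tcp_pos'],R.from_quat(s['ee_rot']).as_matrix()
E
python3 - <<'E'
from h import *
P=[atz('top0',205+u/6,150+v/5.7,.036) for u,v in [(262,185),(222,410),(447,445),(487,222)]]
P=np.array(P);print(P, P.mean(0))
for i in range(4): print(np.linalg.norm(P[i]-P[i-1]))
d=P[0]-P[1];print(np.degrees(np.arctan2(d[1],d[0])))
c=P.mean(0); c[2]=.036
p,R=tool(); print(R.T@(np.array([c[0],c[1],.27])-p))
E
```

```text
[[ 0.6219727   0.03129073  0.036     ]
 [ 0.49325409  0.05202452  0.036     ]
 [ 0.47356887 -0.06778791  0.036     ]
 [ 0.60023108 -0.09070545  0.036     ]] [ 0.54725668 -0.01879453  0.036     ]
0.12391837969351992
0.13037779359680332
0.121418798499645
0.1287188035099106
-9.150511628147276
[-0.39425378 -0.51693614 -0.03875044]
```

Request:
{"method": "send_rows", "body": {"plan": [{"jaw":0.085,"delta_pos":[-0.028,-0.038,-0.005],"roll":0},{"jaw":0.0,"delta_pos":[-0.03,-0.039,-0.005],"roll":0},{"jaw":0.0,"delta_pos":[-0.03,-0.039,-0.005],"roll":0},{"jaw":0.0,"delta_pos":[-0.03,-0.039,-0.005],"roll":0},{"jaw":0.0,"delta_pos":[-0.03,-0.039,-0.005],"roll":0},{"jaw":0.0,"delta_pos":[-0.03,-0.039,-0.005],"roll":0},{"jaw":0.0,"delta_pos":[-0.03,-0.039,-0.005],"roll":0},{"jaw":0.0,"delta_pos":[-0.03,-0.039,-0.005],"roll":0}]}}

```text
time_s: 0.95
tcp_pos: [0.3977, -0.2274, 0.2716]
ee_rot: [0.805, -0.593, 0.0, -0.0]
ft_force: [0.2, -2.1, 0.6]
finger_gap: 0.0001
```

Request:
{"method": "send_rows", "body": {"plan": [{"jaw":0.0,"delta_pos":[-0.03,-0.039,-0.005],"roll":0},{"jaw":0.0,"delta_pos":[-0.03,-0.039,-0.005],"roll":0},{"jaw":0.0,"delta_pos":[-0.03,-0.039,-0.005],"roll":0},{"jaw":0.0,"delta_pos":[-0.03,-0.039,-0.005],"roll":0},{"jaw":0.0,"delta_pos":[-0.02,-0.03,-0.005],"roll":0},{"jaw":0.0,"delta_pos":[0,0,0],"roll":8.5},{"jaw":0.0,"delta_pos":[0,0,0],"roll":8.5},{"jaw":0.0,"delta_pos":[0,0,0],"roll":8.5}]}}

```text
time_s: 1.75
tcp_pos: [0.5331, -0.0399, 0.2959]
ee_rot: [-0.653, 0.758, 0.0, -0.0]
ft_force: [0.7, 0.7, -0.4]
finger_gap: 0.0006
```

Run:
```python
from h import *
s=readout.state(); p,R=tool(s); print(s['time_s'],p,R,s['finger_gap'],s['ft_force'],s['q'])
snap('wrist','w1')
```

```text
1.75 [ 0.53313657 -0.03990425  0.29593892] [[-1.47949931e-01 -9.88994556e-01 -7.65115759e-04]
 [-9.88994849e-01  1.47949823e-01  1.96317175e-04]
 [-8.09578758e-05  7.85740657e-04 -9.99999688e-01]] 0.0005731850613500368 [ 0.69789144  0.73724705 -0.4061788 ] [-2.18874354e-01  5.27796253e-02  1.41566963e+00  2.56394515e-05
  1.67393289e+00  1.50041964e+00]
```

View pics/w1.png

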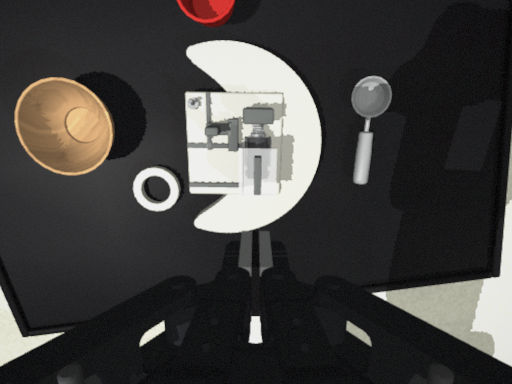

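Request:
{"method": "send_rows", "body": {"plan": [{"jaw":0.0,"delta_pos":[0,-0.01,0.03],"roll":0},{"jaw":0.0,"delta_pos":[0,0,0.04],"roll":0},{"jaw":0.0,"delta_pos":[0,0,0.03],"roll":0},{"jaw":0.0,"delta_pos":[0,0,0],"roll":0},{"jaw":0.0,"delta_pos":[0,0,0],"roll":0},{"jaw":0.0,"delta_pos":[0,0,0],"roll":0},{"jaw":0.0,"delta_pos":[0,0,0],"roll":0},{"jaw":0.0,"delta_pos":[0,0,0],"roll":0}]}}

```text
time_s: 2.6
tcp_pos: [0.5433, -0.0418, 0.1974]
ee_rot: [-0.655, 0.756, -0.001, 0.001]
ft_force: [-0.2, -0.4, 0.7]
finger_gap: 0.0004
```

Run:
```python
from h import *
s=readout.state(); p,R=tool(s); print(s['time_s'],p,s['ft_force'])
im,m=snap('wrist','w2')
for n,(x0,x1,y0,y1) in {'w1':(170,330,30,240),'w2':(130,350,0,240)}.items():
    a=cv2.imread(f'pics/{n}.png')[y0:y1,x0:x1]; k=600/(y1-y0); print(n,k)
    cv2.imwrite(f'pics/{n}c.png',cv2.resize(a,None,fx=k,fy=k,interpolation=cv2.INTER_CUBIC))
```

```text
2.6 [ 0.5433366  -0.04184755  0.19742947] [-0.19478491 -0.3787144   0.68662252]
w1 2.857142857142857
w2 2.5
```

View pics/w1c.png

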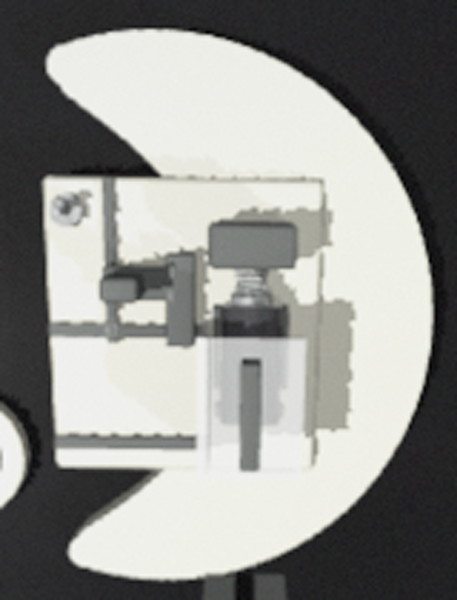

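View pics/w2c.png

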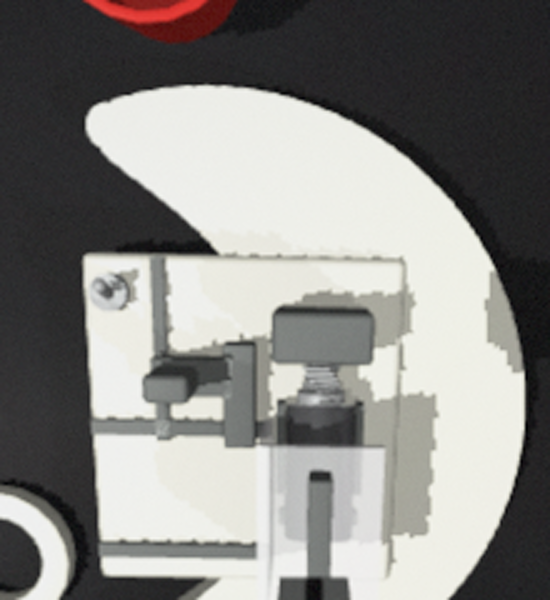

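```bash
cat > fit.py <<'E'
from h import *
from scipy.optimize import least_squares
W1=lambda u,v:('w1',170+u/2.857,30+v/2.857); W2=lambda u,v:('w2',130+u/2.5,v/2.5)
# case corners (top z=26)
C={'TL':(66,61,26),'TR':(66,-61,26),'BL':(-66,61,26),'BR':(-66,-61,26),
 'kTL':(48,-12,56),'kTR':(48,-48,56),'rT':(None,),}
obs=[('TL',W1(43,178)),('TR',W1(324,181)),('BL',W1(57,467)),('BR',W1(313,467)),
('TL',W2(83,255)),('TR',W2(405,262)),('BL',W2(102,577)),
('kTL',W1(211,223)),('kTR',W1(299,224)),('kTL',W2(276,309)),('kTR',W2(375,311))]
def w(p,X):
    c,s=np.cos(p[3]),np.sin(p[3]); X=np.array(X)/1000
    return np.array([p[0]+c*X[0]-s*X[1],p[1]+s*X[0]+c*X[1],p[2]+X[2]])
def res(p): return np.concatenate([proj(o[0],w(p,C[n]))-np.array(o[1:]) for n,o in obs])
if __name__=='__main__':
    r=least_squares(res,[.547,-.019,.01,-.16],loss='soft_l1'); print(r.x,np.degrees(r.x[3])); print(res(r.x).reshape(-1,2).round(1))
    r2=least_squares(lambda q:res([q[0],q[1],.01,q[2]]),[.547,-.019,-.16],loss='soft_l1'); print(r2.x)
    # triangulated features
    p=r.x
    def lf(P):
        d=P-np.array(p[:3]); c,s=np.cos(p[3]),np.sin(p[3]); return np.array([c*d[0]+s*d[1],-s*d[0]+c*d[1],d[2]])*1000
    for nm,a,b in [('case TL',W1(43,178),W2(83,255)),('case TR',W1(324,181),W2(405,262)),('blk TL',W1(211,223),W2(276,309)),('blk TR',W1(299,224),W2(375,311)),
      ('ridge top x+ end',W1(250,361),W2(319,475)),('post top TL',W1(102,276),W2(145,376)),('post top R',W1(136,276),W2(188,373))]:
        P=tri([a,b]); print(nm,P.round(4),lf(P).round(1))
E
python3 fit.py
```

```text
[ 0.54898661 -0.01519415  0.00695346 -0.16051579] -9.196877584835027
[[ 0.  -0.7]
 [ 0.2 -0.5]
 [ 0.2  0. ]
 [ 0.4  1. ]
 [ 0.2 -0.5]
 [ 0.3 -1.1]
 [ 0.8 -0.6]
 [-0.7  0.2]
 [-0.6  0.2]
 [-1.5  1.2]
 [ 0.2  1.2]]
[ 0.54926639 -0.01544112 -0.16097023]
case TL [0.6233 0.0346 0.0333] [65.4 61.1 26.3]
case TR [ 0.6038 -0.085   0.0394] [ 65.2 -60.2  32.4]
blk TL [ 0.5939 -0.0348  0.0422] [ 47.5 -12.2  35.3]
blk TR [ 0.5878 -0.0718  0.0417] [ 47.4 -49.7  34.8]
ridge top x+ end [ 0.5402 -0.0433  0.0858] [ -4.2 -29.2  78.8]
post top TL [0.5816 0.0089 0.0838] [28.3 29.  76.8]
post top R [ 0.5783 -0.0021  0.0667] [26.9 17.6 59.7]
```

```bash
cat >> h.py <<'E'
LP=(.5493,-.0154,.010,-.1607)
def LR():
    c,s=np.cos(LP[3]),np.sin(LP[3]); return np.array([[c,-s,0],[s,c,0],[0,0,1.]])
def where(s=None):
    s=s or readout.state(); p,R=tool(s); l=LR().T@(p-np.array(LP[:3]))*1000
    h=np.degrees(np.arctan2(R[1,0],R[0,0])); lf=LR().T@s['ft_force']
    print('t',round(s['time_s'],2),'light mm',l.round(1),'above floor',round(l[2]-26,1),'heading err',round(h-(-90+np.degrees(LP[3])),2),'F light',lf.round(1),'gap',round(s['finger_gap'],4)); return l
def go(x,y,z):  # light mm, z above bay floor
    p,R=tool(); t=LR()@(np.array([x,y,z+26])/1000)+np.array(LP[:3]); print('tool delta to',(x,y,z),(R.T@(t-p)).round(4))
E
python3 - <<'E'
from h import *
where(); go(-10,26,20)
E
```

```text
t 2.65 light mm [ -1.8 -27.1 187.2] above floor 161.2 heading err 1.01 F light [-0.1 -0.2 -0.4] gap -0.0002
tool delta to (-10, 26, 20) [-0.0532  0.0075  0.1411]
```

Request:
{"method": "send_rows", "body": {"plan": [{"jaw":0.0,"delta_pos":[-0.027,0.004,0],"roll":1.0},{"jaw":0.0,"delta_pos":[-0.026,0.004,0],"roll":0},{"jaw":0.0,"delta_pos":[0,0,0.04],"roll":0},{"jaw":0.0,"delta_pos":[0,0,0.04],"roll":0},{"jaw":0.0,"delta_pos":[0,0,0.025],"roll":0},{"jaw":0.0,"delta_pos":[0,0,0],"roll":0},{"jaw":0.0,"delta_pos":[0,0,0],"roll":0},{"jaw":0.0,"delta_pos":[0,0,0],"roll":0}]}}

```text
time_s: 3.45
tcp_pos: [0.544, 0.0117, 0.0933]
ee_rot: [-0.648, 0.762, -0.001, 0.001]
ft_force: [0.1, 0.5, 0.8]
finger_gap: 0.0003
```

Run:
```python
from h import *
where(); go(-10,26,20)
snap('wrist','w3');snap('scene','s3')
b=cv2.imread('pics/s3.png')[105:240,190:325]
cv2.imwrite('pics/s3c.png',cv2.resize(b,None,fx=4.4,fy=4.4,interpolation=cv2.INTER_CUBIC))
```

```text
t 3.45 light mm [-9.5 25.9 83.3] above floor 57.3 heading err -0.0 F light [0.  0.6 0.8] gap 0.0003
tool delta to (-10, 26, 20) [-0.0001  0.0006  0.0373]
```

View pics/w3.png

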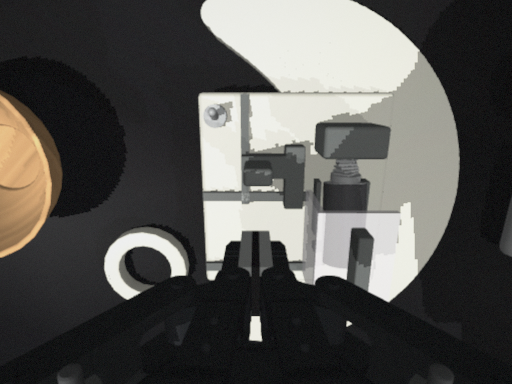

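View pics/s3c.png

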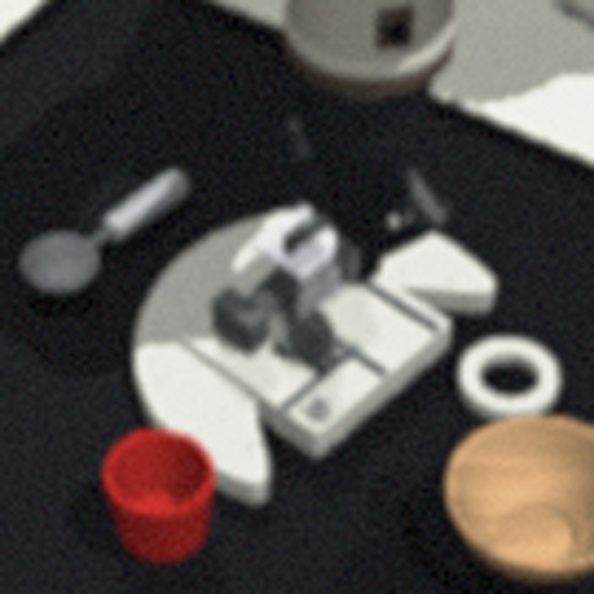

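Request:
{"method": "send_rows", "body": {"plan": [{"jaw":0.0,"delta_pos":[0,0,0.02],"roll":0},{"jaw":0.0,"delta_pos":[0,0,0.017],"roll":0},{"jaw":0.0,"delta_pos":[0,0,0],"roll":0},{"jaw":0.0,"delta_pos":[0,-0.007,0],"roll":0},{"jaw":0.0,"delta_pos":[0,-0.007,0],"roll":0},{"jaw":0.0,"delta_pos":[0,-0.006,0],"roll":0},{"jaw":0.0,"delta_pos":[0,-0.006,0],"roll":0},{"jaw":0.0,"delta_pos":[0,-0.005,0],"roll":0}]}}

```text
time_s: 4.35
tcp_pos: [0.5744, 0.0068, 0.0546]
ee_rot: [-0.648, 0.762, -0.0, 0.0]
ft_force: [-0.9, 0.2, 0.5]
finger_gap: 0.0002
```

Run:
```python
from h import *
where()
snap('wrist','w4')
```

```text
t 4.35 light mm [21.2 25.9 44.6] above floor 18.6 heading err -0.0 F light [-0.9  0.1  0.5] gap 0.0002
```

View pics/w4.png

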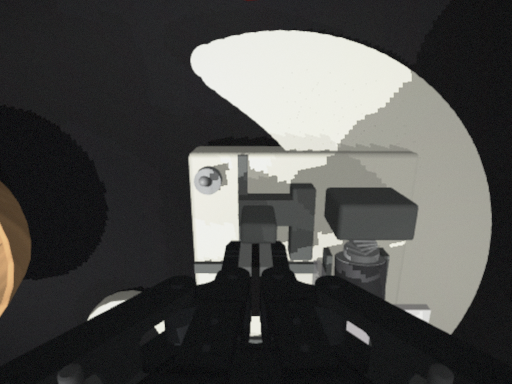

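Request:
{"method": "send_rows", "body": {"plan": [{"jaw":0.0,"delta_pos":[0,-0.003,0],"roll":0},{"jaw":0.0,"delta_pos":[0,-0.002,0],"roll":0},{"jaw":0.0,"delta_pos":[0,-0.001,0],"roll":0},{"jaw":0.0,"delta_pos":[0,-0.001,0],"roll":0},{"jaw":0.0,"delta_pos":[0,-0.001,0],"roll":0},{"jaw":0.0,"delta_pos":[0,0,0],"roll":0},{"jaw":0.0,"delta_pos":[0,0,0],"roll":0},{"jaw":0.0,"delta_pos":[0,0,0],"roll":0}]}}

```text
time_s: 5.2
tcp_pos: [0.5805, 0.0058, 0.0542]
ee_rot: [-0.648, 0.762, 0.001, -0.001]
ft_force: [-10.9, 0.6, 4.9]
finger_gap: 0.0001
```

Run:
```python
from h import *
where()
```

```text
t 5.2 light mm [27.4 26.  44.2] above floor 18.2 heading err 0.01 F light [-10.9  -1.1   4.9] gap 0.0001
```

Request:
{"method": "send_rows", "body": {"plan": [{"jaw":0.0,"delta_pos":[0,0.012,0],"roll":0},{"jaw":0.0,"delta_pos":[0,0,-0.03],"roll":0},{"jaw":0.0,"delta_pos":[0,0,-0.03],"roll":0},{"jaw":0.0,"delta_pos":[0.03,0.014,0],"roll":0},{"jaw":0.0,"delta_pos":[0.03,0.014,0],"roll":0},{"jaw":0.0,"delta_pos":[0.03,0.014,0],"roll":0},{"jaw":0.0,"delta_pos":[0,0,0],"roll":0},{"jaw":0.0,"delta_pos":[0,0,0],"roll":0}]}}

```text
time_s: 6.0
tcp_pos: [0.5135, -0.0748, 0.1146]
ee_rot: [-0.648, 0.762, -0.0, 0.0]
ft_force: [-0.3, -0.1, -0.2]
finger_gap: 0.0001
```

Run:
```python
from h import *
where(); go(-26,-63,50)
snap('wrist','w5')
```

```text
t 6.0 light mm [-25.8 -64.4 104.6] above floor 78.6 heading err -0.08 F light [-0.3 -0.2 -0.2] gap 0.0001
tool delta to (-26, -63, 50) [-0.0014  0.0002  0.0286]
```

View pics/w5.png

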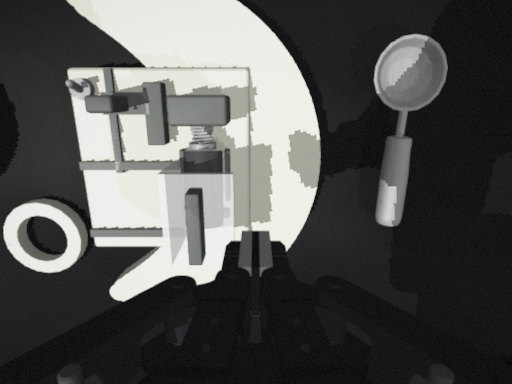

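Request:
{"method": "send_rows", "body": {"plan": [{"jaw":0.0,"delta_pos":[0,0,0.028],"roll":0},{"jaw":0.0,"delta_pos":[0,0,0],"roll":0},{"jaw":0.0,"delta_pos":[0,0,0],"roll":0},{"jaw":0.0,"delta_pos":[-0.01,0,0],"roll":0},{"jaw":0.0,"delta_pos":[-0.01,0,0],"roll":0},{"jaw":0.0,"delta_pos":[-0.01,0,0],"roll":0},{"jaw":0.0,"delta_pos":[-0.01,0,0],"roll":0},{"jaw":0.0,"delta_pos":[-0.01,0,0],"roll":0}]}}

```text
time_s: 6.85
tcp_pos: [0.5222, -0.0242, 0.0867]
ee_rot: [-0.648, 0.761, -0.0, 0.0]
ft_force: [0.1, -1.5, 2.2]
finger_gap: 0.0
```

Run:
```python
from h import *
where()
snap('wrist','w6')
```

```text
t 6.85 light mm [-25.4 -13.   76.7] above floor 50.7 heading err 0.02 F light [ 0.3 -1.5  2.2] gap 0.0
```

View pics/w6.png

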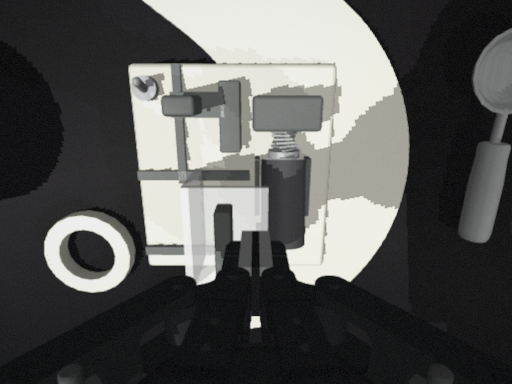

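Request:
{"method": "send_rows", "body": {"plan": [{"jaw":0.0,"delta_pos":[-0.01,0,0],"roll":0},{"jaw":0.0,"delta_pos":[-0.01,0,0],"roll":0},{"jaw":0.0,"delta_pos":[-0.004,0,0],"roll":0},{"jaw":0.0,"delta_pos":[-0.002,0,0],"roll":0},{"jaw":0.0,"delta_pos":[-0.001,0,0],"roll":0},{"jaw":0.0,"delta_pos":[-0.001,0,0],"roll":0},{"jaw":0.0,"delta_pos":[0,0,0],"roll":0},{"jaw":0.0,"delta_pos":[0,0,0],"roll":0}]}}

```text
time_s: 7.7
tcp_pos: [0.5263, 0.0023, 0.0862]
ee_rot: [-0.648, 0.762, 0.0, -0.0]
ft_force: [0.3, 0.6, 0.9]
finger_gap: 0.0004
```

Run:
```python
from h import *
where()
```

```text
t 7.7 light mm [-25.5  13.8  76.2] above floor 50.2 heading err -0.02 F light [0.2 0.6 0.9] gap 0.0004
```

Request:
{"method": "send_rows", "body": {"plan": [{"jaw":0.0,"delta_pos":[-0.002,0,0],"roll":0},{"jaw":0.0,"delta_pos":[-0.001,0,0],"roll":0},{"jaw":0.0,"delta_pos":[-0.001,0,0],"roll":0},{"jaw":0.0,"delta_pos":[-0.001,0,0],"roll":0},{"jaw":0.0,"delta_pos":[-0.001,0,0],"roll":0},{"jaw":0.0,"delta_pos":[0,0,0],"roll":0},{"jaw":0.0,"delta_pos":[0,0,0],"roll":0},{"jaw":0.0,"delta_pos":[0,0,0],"roll":0}]}}

```text
time_s: 8.5
tcp_pos: [0.5271, 0.0068, 0.0863]
ee_rot: [-0.648, 0.762, -0.001, -0.001]
ft_force: [-3.6, -15.6, 2.0]
finger_gap: 0.0002
```

Run:
```python
from h import *
where()
snap('wrist','w7')
```

```text
t 8.5 light mm [-25.5  18.4  76.3] above floor 50.3 heading err -0.01 F light [ -1. -16.   2.] gap 0.0002
```

View pics/w7.png

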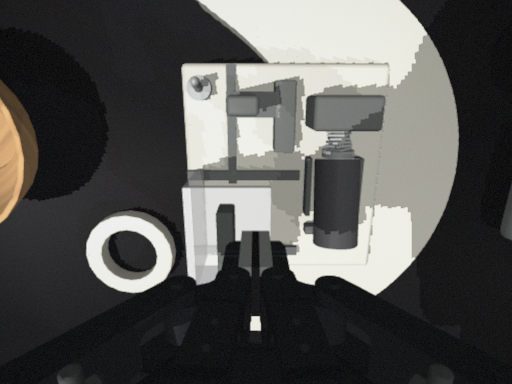

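Request:
{"method": "send_rows", "body": {"plan": [{"jaw":0.0,"delta_pos":[0.008,0,0],"roll":0},{"jaw":0.0,"delta_pos":[0,0,-0.03],"roll":0},{"jaw":0.04,"delta_pos":[0,0,-0.03],"roll":0},{"jaw":0.04,"delta_pos":[0.02,0.002,0],"roll":0},{"jaw":0.04,"delta_pos":[0.02,0.002,0],"roll":0},{"jaw":0.04,"delta_pos":[0,0,0],"roll":0},{"jaw":0.04,"delta_pos":[0,0,0],"roll":0},{"jaw":0.04,"delta_pos":[0,0,0],"roll":0}]}}

```text
time_s: 9.35
tcp_pos: [0.5157, -0.0379, 0.1462]
ee_rot: [-0.648, 0.762, 0.0, 0.0]
ft_force: [-0.5, 0.1, -0.2]
finger_gap: 0.0399
```

Run:
```python
from h import *
where(); go(-30,-30,16)
snap('wrist','w8')
```

```text
t 9.35 light mm [-29.5 -27.6 136.2] above floor 110.2 heading err 0.01 F light [-0.5 -0.  -0.2] gap 0.0399
tool delta to (-30, -30, 16) [0.0024 0.0005 0.0942]
```

View pics/w8.png

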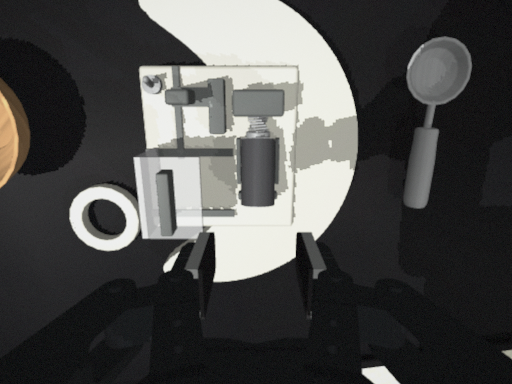

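Run:
```python
from h import *
im=cv2.imread('pics/w8.png')
big=cv2.resize(im[50:240,120:320],None,fx=3,fy=3,interpolation=cv2.INTER_CUBIC)
def P(x,y,z):
    u,v=proj('w8',LR()@(np.array([x,y,z+26])/1000)+np.array(LP[:3])); return u,v
t=.19
for X,c in [((66,61,0),(0,0,255)),((66,-61,0),(0,0,255)),((-66,61,0),(0,0,255)),((-66,-61,0),(0,0,255)),((-34,-30,35),(0,255,0)),((-36.5,-43,22.2),(255,0,0)),((-36.5,-17,22.2),(255,0,0)),((48,-12,30),(0,255,255)),((30,-48,30),(0,255,255)),((-38,-14,8),(255,0,255)),((-38,-46,8),(255,0,255)),((12.6,-17,13),(255,0,0)),((12.6,-43,13),(255,0,0))]:
    u,v=P(*X); cv2.circle(big,(int((u-120+.5)*3),int((v-50+.5)*3)),3,c,-1)
cv2.imwrite('pics/w8o.png',big)
```

```text
(no output)
```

View pics/w8o.png

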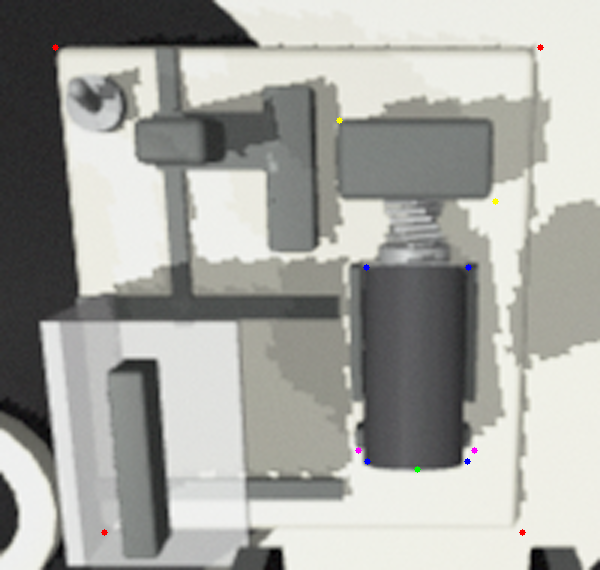

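Request:
{"method": "send_rows", "body": {"newtons": 25, "plan": [{"jaw":0.04,"delta_pos":[0.002,0,0.03],"roll":0},{"jaw":0.04,"delta_pos":[0,0,0.03],"roll":0},{"jaw":0.04,"delta_pos":[0,0,0.022],"roll":0},{"jaw":0.04,"delta_pos":[0,0,0.012],"roll":0},{"jaw":0.04,"delta_pos":[0,0,0],"roll":0},{"jaw":0.04,"delta_pos":[0,0,0],"roll":0},{"jaw":0.04,"delta_pos":[0,0,0],"roll":0},{"jaw":0.04,"delta_pos":[0,0,0],"roll":0}]}}

```text
time_s: 10.2
tcp_pos: [0.5159, -0.0405, 0.0533]
ee_rot: [-0.648, 0.762, -0.001, 0.001]
ft_force: [-0.5, -0.5, -0.4]
finger_gap: 0.0398
```

Run:
```python
from h import *
where(); go(-30,-29.4,16)
snap('wrist','w9')
```

```text
t 10.2 light mm [-29.  -30.1  43.3] above floor 17.3 heading err -0.0 F light [-0.4 -0.5 -0.4] gap 0.0398
tool delta to (-30, -29.4, 16) [-0.0007  0.001   0.0013]
```

View pics/w9.png

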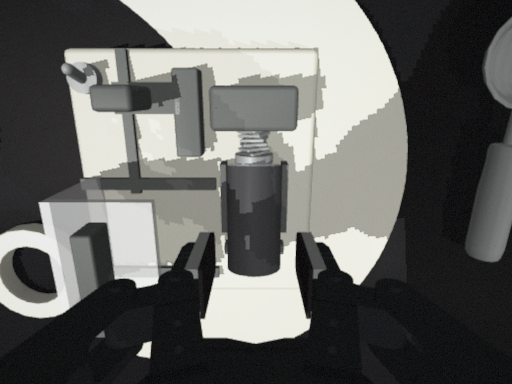

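Request:
{"method": "send_rows", "body": {"newtons": 25, "plan": [{"jaw":0.04,"delta_pos":[-0.0005,0,0.004],"roll":0},{"jaw":0.04,"delta_pos":[0,0,0],"roll":0},{"jaw":0.03,"delta_pos":[0,0,0],"roll":0},{"jaw":0.02,"delta_pos":[0,0,0],"roll":0},{"jaw":0.02,"delta_pos":[0,0,0],"roll":0},{"jaw":0.02,"delta_pos":[0,0,0],"roll":0},{"jaw":0.02,"delta_pos":[0,0,0],"roll":0},{"jaw":0.02,"delta_pos":[0,0,0],"roll":0}]}}

```text
time_s: 11.05
tcp_pos: [0.5155, -0.0399, 0.0484]
ee_rot: [-0.648, 0.762, -0.0, 0.0]
ft_force: [0.4, -0.7, 1.0]
finger_gap: 0.0246
```

Run:
```python
from h import *
where()
snap('wrist','w10')
```

```text
t 11.05 light mm [-29.5 -29.6  38.4] above floor 12.4 heading err -0.0 F light [ 0.5 -0.6  1. ] gap 0.0246
```

View pics/w10.png

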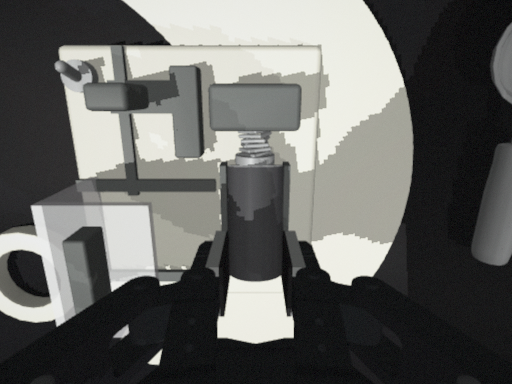

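Request:
{"method": "send_rows", "body": {"newtons": 30, "plan": [{"jaw":0.02,"delta_pos":[0,-0.002,0],"roll":0},{"jaw":0.02,"delta_pos":[0,-0.002,0],"roll":0},{"jaw":0.02,"delta_pos":[0,-0.002,0],"roll":0},{"jaw":0.02,"delta_pos":[0,-0.002,0],"roll":0},{"jaw":0.02,"delta_pos":[0,-0.001,0],"roll":0},{"jaw":0.02,"delta_pos":[0,0,0],"roll":0},{"jaw":0.02,"delta_pos":[0,0,0],"roll":0},{"jaw":0.02,"delta_pos":[0,0,0],"roll":0}]}}

```text
time_s: 11.9
tcp_pos: [0.5239, -0.0412, 0.048]
ee_rot: [-0.648, 0.762, 0.001, -0.0]
ft_force: [-6.1, 0.4, 0.5]
finger_gap: 0.0247
```

Run:
```python
from h import *
where()
snap('wrist','w11')
```

```text
t 11.9 light mm [-20.9 -29.6  38. ] above floor 12.0 heading err -0.0 F light [-6.  -0.6  0.5] gap 0.0247
```

View pics/w11.png

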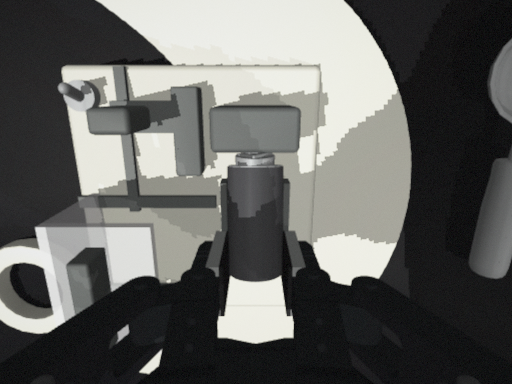

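Request:
{"method": "send_rows", "body": {"plan": [{"jaw":0.02,"delta_pos":[0,0,0.001],"roll":0},{"jaw":0.02,"delta_pos":[0,0,0.001],"roll":0},{"jaw":0.02,"delta_pos":[0,0,0.001],"roll":0},{"jaw":0.02,"delta_pos":[0,0,0.001],"roll":0},{"jaw":0.02,"delta_pos":[0,0,0],"roll":0},{"jaw":0.02,"delta_pos":[0,0,0],"roll":0},{"jaw":0.02,"delta_pos":[0,0,0],"roll":0},{"jaw":0.02,"delta_pos":[0,0,0],"roll":0}]}}

```text
time_s: 12.75
tcp_pos: [0.5241, -0.0413, 0.0458]
ee_rot: [-0.648, 0.762, 0.0, -0.0]
ft_force: [-19.0, 3.5, 29.3]
finger_gap: 0.025
```

Run:
```python
from h import *
where()
snap('wrist','w12')
```

```text
t 12.75 light mm [-20.7 -29.6  35.8] above floor 9.8 heading err 0.01 F light [-19.3   0.4  29.3] gap 0.025
```

View pics/w12.png

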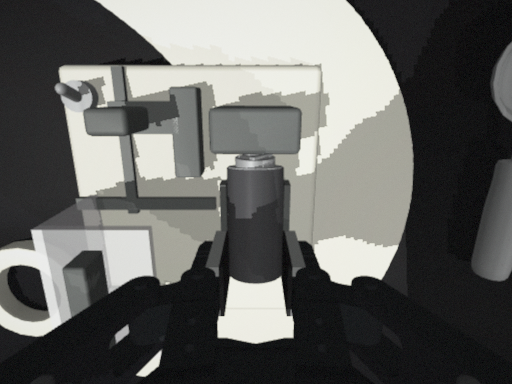

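Request:
{"method": "send_rows", "body": {"plan": [{"jaw":0.02,"delta_pos":[0,0,-0.002],"roll":0},{"jaw":0.02,"delta_pos":[0,0,-0.002],"roll":0},{"jaw":0.02,"delta_pos":[0,0.003,0],"roll":0},{"jaw":0.02,"delta_pos":[0,0.003,0],"roll":0},{"jaw":0.02,"delta_pos":[0,0.003,0],"roll":0},{"jaw":0.02,"delta_pos":[0,0,0],"roll":0},{"jaw":0.02,"delta_pos":[0,0,0],"roll":0},{"jaw":0.02,"delta_pos":[0,0,0],"roll":0}]}}

```text
time_s: 13.6
tcp_pos: [0.5157, -0.04, 0.0484]
ee_rot: [-0.648, 0.762, -0.0, 0.0]
ft_force: [0.4, -0.2, -0.5]
finger_gap: 0.0248
```

Run:
```python
from h import *
where()
snap('wrist','w13')
```

```text
t 13.6 light mm [-29.2 -29.6  38.4] above floor 12.4 heading err -0.0 F light [ 0.5 -0.1 -0.5] gap 0.0248
```

View pics/w13.png

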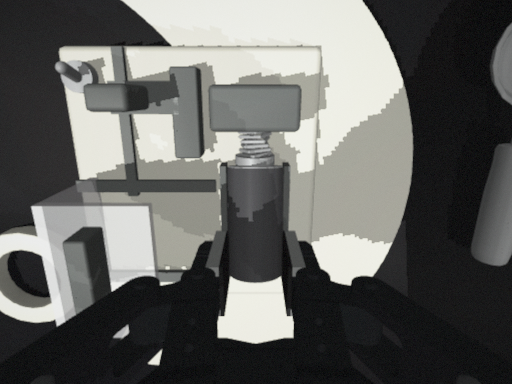

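Request:
{"method": "send_rows", "body": {"newtons": 30, "plan": [{"jaw":0.035,"delta_pos":[0,0,0],"roll":0},{"jaw":0.035,"delta_pos":[0,0,0],"roll":0},{"jaw":0.035,"delta_pos":[0,0,-0.005],"roll":0},{"jaw":0.035,"delta_pos":[0,0,0],"roll":0},{"jaw":0.02,"delta_pos":[0,0,0],"roll":0},{"jaw":0.02,"delta_pos":[0,0,0],"roll":0},{"jaw":0.02,"delta_pos":[0,0,0],"roll":0},{"jaw":0.02,"delta_pos":[0,0,0],"roll":0}]}}

```text
time_s: 14.45
tcp_pos: [0.5156, -0.04, 0.0536]
ee_rot: [-0.648, 0.762, -0.0, 0.0]
ft_force: [0.3, 0.0, 4.4]
finger_gap: 0.0247
```

Run:
```python
from h import *
where()
snap('wrist','w14')
```

```text
t 14.45 light mm [-29.3 -29.6  43.6] above floor 17.6 heading err -0.0 F light [0.3 0.1 4.4] gap 0.0247
```

View pics/w14.png

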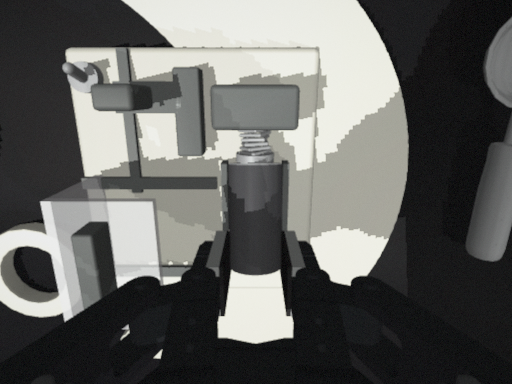

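Request:
{"method": "send_rows", "body": {"plan": [{"jaw":0.02,"delta_pos":[0,-0.002,0],"roll":0},{"jaw":0.02,"delta_pos":[0,-0.002,0],"roll":0},{"jaw":0.02,"delta_pos":[0,-0.002,0],"roll":0},{"jaw":0.02,"delta_pos":[0,-0.002,0],"roll":0},{"jaw":0.02,"delta_pos":[0,-0.001,0],"roll":0},{"jaw":0.02,"delta_pos":[0,0,0],"roll":0},{"jaw":0.02,"delta_pos":[0,0,0.001],"roll":0},{"jaw":0.02,"delta_pos":[0,0,0.001],"roll":0}]}}

```text
time_s: 15.3
tcp_pos: [0.5236, -0.0412, 0.0509]
ee_rot: [-0.648, 0.762, 0.001, -0.001]
ft_force: [-8.5, 0.3, 6.4]
finger_gap: 0.0246
```

Run:
```python
from h import *
where()
```

```text
t 15.3 light mm [-21.3 -29.5  40.9] above floor 14.9 heading err 0.0 F light [-8.4 -1.   6.4] gap 0.0246
```

Request:
{"method": "send_rows", "body": {"plan": [{"jaw":0.02,"delta_pos":[0,-0.0005,0.001],"roll":0},{"jaw":0.02,"delta_pos":[0,0,0.001],"roll":0},{"jaw":0.02,"delta_pos":[0,0,0.001],"roll":0},{"jaw":0.02,"delta_pos":[0,0,0.001],"roll":0},{"jaw":0.02,"delta_pos":[0,0,0],"roll":0},{"jaw":0.02,"delta_pos":[0,0,0],"roll":0},{"jaw":0.02,"delta_pos":[0,0,0],"roll":0},{"jaw":0.02,"delta_pos":[0,0,0],"roll":0}]}}

```text
time_s: 16.1
tcp_pos: [0.5244, -0.0413, 0.0472]
ee_rot: [-0.648, 0.762, 0.0, -0.0]
ft_force: [-5.0, 0.7, 5.1]
finger_gap: 0.0245
```

Run:
```python
from h import *
where()
snap('wrist','w15')
```

```text
t 16.1 light mm [-20.4 -29.5  37.2] above floor 11.2 heading err 0.0 F light [-5.1 -0.1  5.1] gap 0.0245
```

View pics/w15.png

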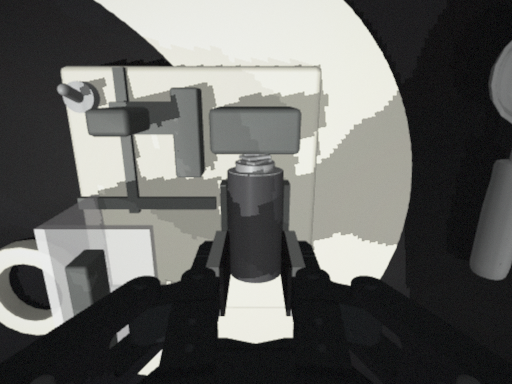

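```bash
cat > ov.py <<'E'
import sys
from h import *
f=sys.argv[1]; LPy=0.7
def P(x,y,z): return proj(f,LR()@(np.array([x,y+LPy,z+26])/1000)+np.array(LP[:3]))
for n,X in dict(perch=(-34,-30,35),pushed=(-25.4,-30,35),low3=(-28,-30,28.5),seated=(-32,-30,26),tail_seat=(18,-30,26),lipmid=(-32,-30,8),lipL=(-38,-14,8),lipR=(-38,-46,8)).items(): print(n,P(*X).round(1))
E
python3 ov.py w15
python3 - <<'E'
import cv2
a=cv2.imread('pics/w15.png')[130:330,180:330]
cv2.imwrite('pics/w15c.png',cv2.resize(cv2.convertScaleAbs(a,alpha=2.2,beta=20),None,fx=3,fy=3,interpolation=cv2.INTER_CUBIC))
E
```

```text
perch [255.1 299.8]
pushed [255.1 282.9]
low3 [255.1 279.8]
seated [255.1 284.2]
tail_seat [255.  181.5]
lipmid [255.1 264.5]
lipL [225.  274.6]
lipR [285.3 274.6]
```

View pics/w15c.png

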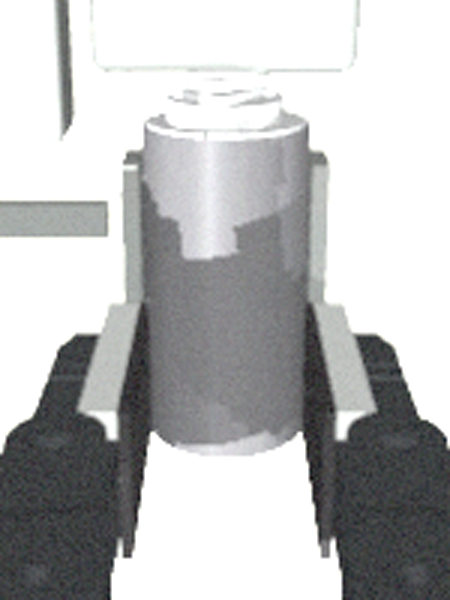

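```bash
cat >> ov.py <<'E'
def cyl(name,nx,nz,tilt):
    # nose centre (nx,nz); silhouette half widths at points along axis
    for s in (3,47):
        c=np.array([nx+s*np.cos(tilt),-30,nz-s*np.sin(tilt)])
        th=np.linspace(0,2*np.pi,181); u=np.array([P(c[0]+13*np.sin(tilt)*np.sin(t),-30+13*np.cos(t),c[2]+13*np.cos(tilt)*np.sin(t)) for t in th])
        print(name,s,'width',(u[:,0].max()-u[:,0].min()).round(1))
    for s in (0,50):
        c=np.array([nx+s*np.cos(tilt),nz-s*np.sin(tilt)]);u=np.array([P(c[0]+13*np.sin(tilt)*np.sin(t),-30+13*np.cos(t),c[1]+13*np.cos(tilt)*np.sin(t)) for t in np.linspace(0,2*np.pi,181)]); print('  v range',u[:,1].min().round(1),u[:,1].max().round(1))
cyl('perch',-36.5,22.2,.19);cyl('pushed-up',-27.7,22.2,.19);cyl('pushed-low',-28.5,16,.06);cyl('seated',-32,13,0)
E
python3 ov.py w15
```

```text
perch [255.1 299.8]
pushed [255.1 282.9]
low3 [255.1 279.8]
seated [255.1 284.2]
tail_seat [255.  181.5]
lipmid [255.1 264.5]
lipL [225.  274.6]
lipR [285.3 274.6]
perch 3 width 53.8
perch 47 width 55.4
  v range 277.7 299.8
  v range 183.1 187.8
pushed-up 3 width 54.7
pushed-up 47 width 56.4
  v range 262.8 282.5
  v range 166.2 167.7
pushed-low 3 width 52.7
pushed-low 47 width 56.3
  v range 255.3 279.8
  v range 162.9 171.8
seated 3 width 51.4
seated 47 width 55.9
  v range 257.0 284.2
  v range 168.0 181.5
```

Request:
{"method": "send_rows", "body": {"plan": [{"jaw":0.02,"delta_pos":[0,0.001,0],"roll":0},{"jaw":0.02,"delta_pos":[0,0.001,0],"roll":0},{"jaw":0.02,"delta_pos":[0,0.001,0],"roll":0},{"jaw":0.02,"delta_pos":[0,0.001,0],"roll":0},{"jaw":0.02,"delta_pos":[0,0.001,0],"roll":0},{"jaw":0.02,"delta_pos":[0,0,0],"roll":0},{"jaw":0.02,"delta_pos":[0,0,0],"roll":0},{"jaw":0.02,"delta_pos":[0,0,0],"roll":0}]}}

```text
time_s: 16.95
tcp_pos: [0.5215, -0.041, 0.0478]
ee_rot: [-0.648, 0.762, -0.002, 0.001]
ft_force: [11.2, -1.4, -2.6]
finger_gap: 0.0242
```

```bash
python3 - <<'E'
from h import *
where()
snap('wrist','w16')
a=cv2.imread('pics/w16.png')[130:330,180:330]
cv2.imwrite('pics/w16c.png',cv2.resize(cv2.convertScaleAbs(a,alpha=2.2,beta=20),None,fx=3,fy=3,interpolation=cv2.INTER_CUBIC))
E
python3 ov.py w16
```

```text
t 16.95 light mm [-23.3 -29.7  37.8] above floor 11.8 heading err -0.01 F light [11.3  0.4 -2.6] gap 0.0242
perch [254.8 293.1]
pushed [254.7 276. ]
low3 [254.8 273.3]
seated [254.8 277.9]
tail_seat [254.7 174.2]
lipmid [254.8 259. ]
lipL [224.6 269.2]
lipR [285.  269.2]
perch 3 width 53.9
perch 47 width 55.5
  v range 272.2 293.1
  v range 177.3 180.6
pushed-up 3 width 54.8
pushed-up 47 width 56.4
  v range 257.2 275.6
  v range 160.3 160.4
pushed-low 3 width 52.7
pushed-low 47 width 56.3
  v range 249.9 273.3
  v range 157.0 164.5
seated 3 width 51.5
seated 47 width 55.9
  v range 251.8 277.9
  v range 162.1 174.2
```

View pics/w16c.png

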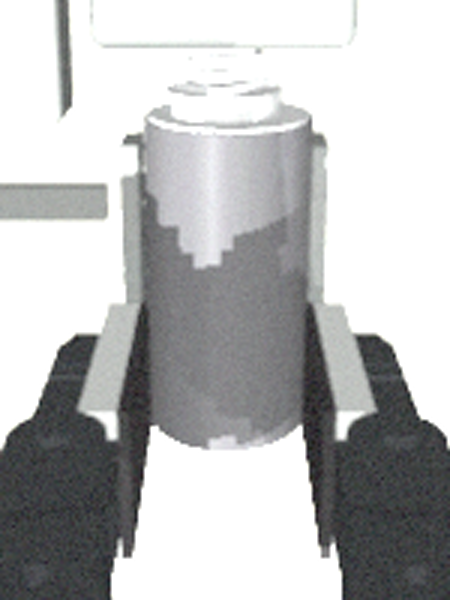

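Request:
{"method": "send_rows", "body": {"plan": [{"jaw":0.02,"delta_pos":[0,-0.002,0],"roll":0},{"jaw":0.035,"delta_pos":[0,0,0],"roll":0},{"jaw":0.035,"delta_pos":[0,0,0],"roll":0},{"jaw":0.035,"delta_pos":[0,0,-0.025],"roll":0},{"jaw":0.035,"delta_pos":[0,0.0,-0.03],"roll":0},{"jaw":0.0,"delta_pos":[0,0,-0.03],"roll":0},{"jaw":0.0,"delta_pos":[0,0,0],"roll":0},{"jaw":0.0,"delta_pos":[0,0,0],"roll":0}]}}

```text
time_s: 17.8
tcp_pos: [0.5219, -0.041, 0.1325]
ee_rot: [-0.648, 0.762, -0.0, 0.0]
ft_force: [0.4, -0.1, -0.9]
finger_gap: -0.0
```

```bash
python3 - <<'E'
from h import *
where(); go(-25,-29.4,29)
snap('wrist','w17')
a=cv2.imread('pics/w17.png')[50:280,130:340]
cv2.imwrite('pics/w17c.png',cv2.resize(cv2.convertScaleAbs(a,alpha=1.6,beta=10),None,fx=2.6,fy=2.6,interpolation=cv2.INTER_CUBIC))
E
python3 ov.py w17
```

```text
t 17.8 light mm [-23.  -29.6 122.5] above floor 96.5 heading err 0.0 F light [ 0.4 -0.1 -0.9] gap -0.0
tool delta to (-25, -29.4, 29) [-0.0002  0.0021  0.0675]
perch [255.1 221.3]
pushed [255.1 209.8]
low3 [255.1 210.1]
seated [255.1 214.1]
tail_seat [255.  145.5]
lipmid [255.1 205.9]
lipL [234.8 213. ]
lipR [275.4 213. ]
perch 3 width 35.0
perch 47 width 35.7
  v range 214.8 221.4
  v range 149.7 150.7
pushed-up 3 width 35.4
pushed-up 47 width 36.1
  v range 204.2 209.6
  v range 136.8 139.2
pushed-low 3 width 34.5
pushed-low 47 width 36.1
  v range 200.5 210.0
  v range 137.0 139.4
seated 3 width 34.0
seated 47 width 35.9
  v range 202.6 214.1
  v range 140.5 145.5
```

View pics/w17c.png

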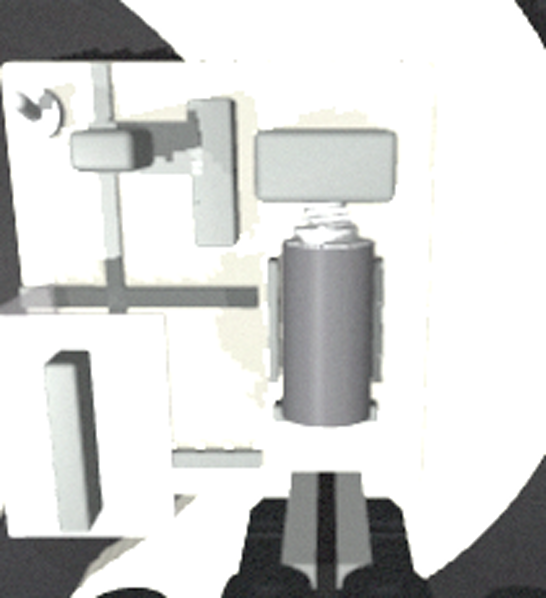

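Request:
{"method": "send_rows", "body": {"plan": [{"jaw":0.0,"delta_pos":[0,0.002,0.03],"roll":0},{"jaw":0.0,"delta_pos":[0,0,0.025],"roll":0},{"jaw":0.0,"delta_pos":[0,0,0.01],"roll":0},{"jaw":0.0,"delta_pos":[0,0,0.003],"roll":0},{"jaw":0.0,"delta_pos":[0,0,0.0015],"roll":0},{"jaw":0.0,"delta_pos":[0,0,0.0015],"roll":0},{"jaw":0.0,"delta_pos":[0,0,0],"roll":0},{"jaw":0.0,"delta_pos":[0,0,0],"roll":0}]}}

```text
time_s: 18.65
tcp_pos: [0.5202, -0.0407, 0.062]
ee_rot: [-0.648, 0.762, -0.0, 0.0]
ft_force: [-1.1, 0.2, 3.7]
finger_gap: 0.0
```

Run:
```python
from h import *
where()
```

```text
t 18.65 light mm [-24.6 -29.6  52. ] above floor 26.0 heading err 0.0 F light [-1.1  0.   3.7] gap 0.0
```

Top at 26.0 mm with light contact; press a bit harder.

Request:
{"method": "send_rows", "body": {"plan": [{"jaw":0.0,"delta_pos":[0,0,0.001],"roll":0},{"jaw":0.0,"delta_pos":[0,0,0.001],"roll":0},{"jaw":0.0,"delta_pos":[0,0,0.001],"roll":0},{"jaw":0.0,"delta_pos":[0,0,0],"roll":0},{"jaw":0.0,"delta_pos":[0,0,0],"roll":0},{"jaw":0.0,"delta_pos":[0,0,0],"roll":0},{"jaw":0.0,"delta_pos":[0,0,0],"roll":0},{"jaw":0.0,"delta_pos":[0,0,0],"roll":0}]}}

```text
time_s: 19.45
tcp_pos: [0.5207, -0.0408, 0.0613]
ee_rot: [-0.648, 0.762, -0.001, 0.001]
ft_force: [-15.2, 2.8, 40.7]
finger_gap: 0.0001
```

Run:
```python
from h import *
where()
```

```text
t 19.45 light mm [-24.1 -29.6  51.3] above floor 25.3 heading err 0.01 F light [-15.4   0.3  40.7] gap 0.0001
```

Request:
{"method": "send_rows", "body": {"plan": [{"jaw":0.0,"delta_pos":[0,0,-0.003],"roll":0},{"jaw":0.0,"delta_pos":[0,0,-0.01],"roll":0},{"jaw":0.0,"delta_pos":[0,0,-0.03],"roll":0},{"jaw":0.0,"delta_pos":[0,0.01,-0.04],"roll":0},{"jaw":0.0,"delta_pos":[0,0.02,-0.01],"roll":0},{"jaw":0.0,"delta_pos":[0,0,0],"roll":0},{"jaw":0.0,"delta_pos":[0,0,0],"roll":0},{"jaw":0.0,"delta_pos":[0,0,0],"roll":0}]}}

```text
time_s: 20.25
tcp_pos: [0.4904, -0.0359, 0.1507]
ee_rot: [-0.648, 0.762, 0.0, -0.0]
ft_force: [0.1, -0.0, -0.3]
finger_gap: 0.0002
```

```bash
python3 - <<'E'
from h import *
where()
snap('wrist','w18')
a=cv2.imread('pics/w18.png')[20:250,130:340]
cv2.imwrite('pics/w18c.png',cv2.resize(cv2.convertScaleAbs(a,alpha=1.6,beta=10),None,fx=2.6,fy=2.6,interpolation=cv2.INTER_CUBIC))
E
python3 ov.py w18|tail -3; python3 ov.py w18|grep -E 'seat|perch \['
```

```text
t 20.25 light mm [-54.9 -29.6 140.7] above floor 114.7 heading err -0.0 F light [ 0.1 -0.  -0.3] gap 0.0002
seated 47 width 34.6
  v range 159.1 165.7
  v range 96.6 96.6
perch [255. 171.]
seated [255.  165.7]
tail_seat [255.   96.6]
seated 3 width 32.8
seated 47 width 34.6
```

View pics/w18c.png

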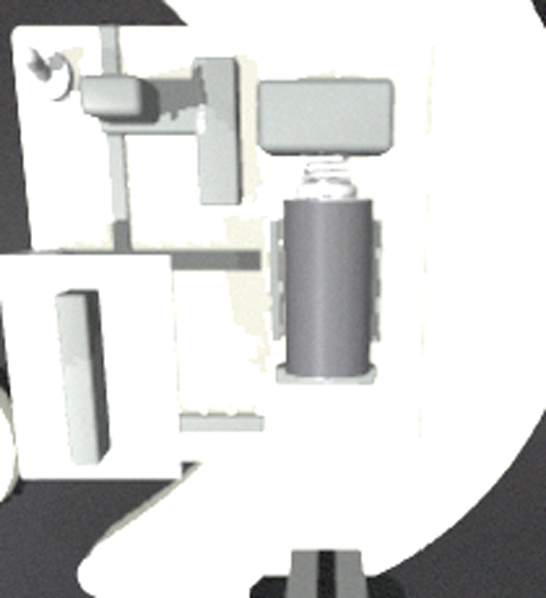

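```bash
cat > c.py <<'E'
from h import *
f='w18'
def P(x,y,z): return proj(f,LR()@(np.array([x,y+.7,z+26])/1000)+np.array(LP[:3]))
for n,X in dict(cover_inner_edge=(4,10,44),post_c=(43,24,38),ridge_xend=(-4,32,58),bolt=(43,24,12)).items():
    u=P(*X); print(n,((u-[130,20])*2.6).round())
snap('scene','s18'); snap('top','t18')
a=cv2.imread('pics/t18.png'); b=cv2.imread('pics/s18.png')
cv2.imwrite('pics/f18.png',np.hstack([cv2.resize(a[90:300,130:430],(400,280)),cv2.resize(b[100:260,90:380],(400,280))]))
E
python3 c.py
```

```text
cover_inner_edge [169. 256.]
post_c [109.  95.]
ridge_xend [ 70. 294.]
bolt [133. 106.]
```

View pics/f18.png

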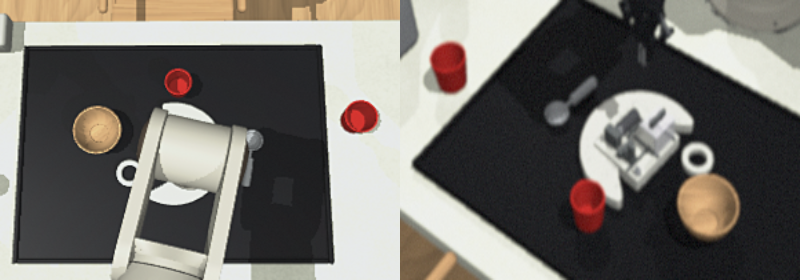

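```bash
cat > d.py <<'E'
from h import *
def P(f,x,y,z): return proj(f,LR()@(np.array([x,y,z+26])/1000)+np.array(LP[:3]))
for f in ('w7','w17','w18'):
    im=cv2.imread(f'pics/{f}.png'); 
    u,v=P(f,4,10,44); print(f,'edge pred',u.round(1),v.round(1),'ridge end top corners',P(f,-4,36,58).round(1),P(f,-4,28,58).round(1), 'case y61 at x4', P(f,66,61,0).round(1))
    x0,y0=int(u)-90,int(v)-25
    x0=max(x0,0);y0=max(y0,0)
    c=cv2.resize(cv2.convertScaleAbs(im[y0:y0+70,x0:x0+130],alpha=1.3),None,fx=6,fy=6,interpolation=cv2.INTER_CUBIC)
    for X in ((4,10,44),(-4,36,58),(-4,28,58)):
        q=P(f,*X); cv2.circle(c,(int((q[0]-x0+.5)*6),int((q[1]-y0+.5)*6)),3,(0,0,255),-1)
    cv2.imwrite(f'pics/{f}z.png',c)
E
python3 d.py
```

```text
w7 edge pred 272.4 187.7 ridge end top corners [217.5 212.9] [234.9 212.9] case y61 at x4 [181.1  63. ]
w17 edge pred 193.7 171.6 ridge end top corners [147.2 189.8] [160.4 189.7] case y61 at x4 [129.5  73.6]
w18 edge pred 196.1 118.5 ridge end top corners [151.7 133. ] [164.3 133. ] case y61 at x4 [133.9  29.5]
```

View pics/w7z.png

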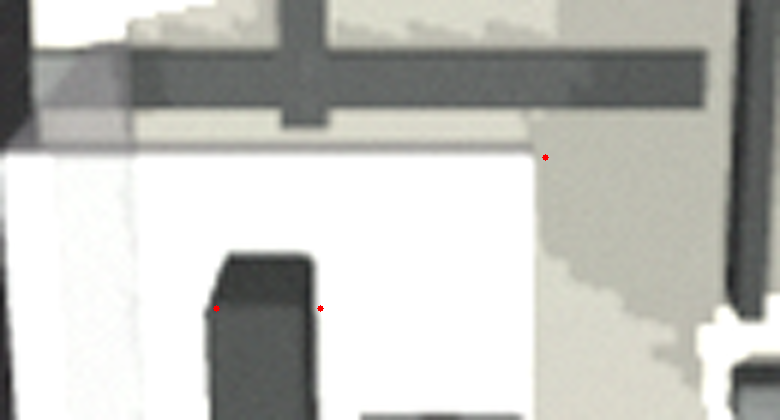

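View pics/w18z.png

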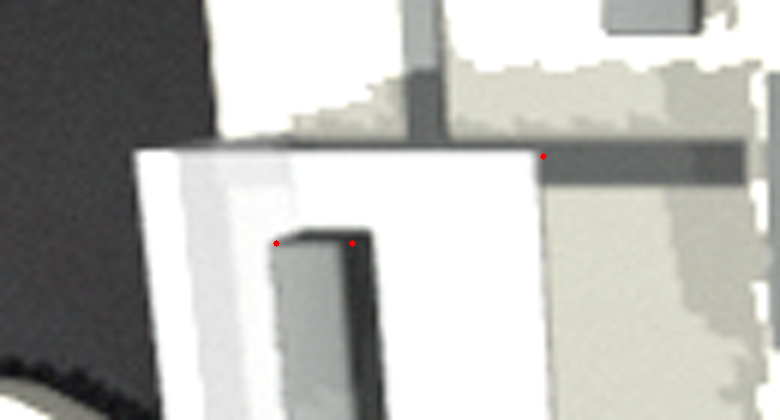

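Run:
```python
from h import *
where(); print(ticket.hand_in())
```

```text
t 20.4 light mm [-54.9 -29.6 140.6] above floor 114.6 heading err -0.0 F light [-0.2  0.5  0.7] gap 0.0002
the job is handed in; nothing more can be done
None
```

The battery is seated flat in its bay, the lock is fully aside and the cover is fully open. I handed the job in at 20.4 s with the arm clear of everything.

1. **Lock:** I pushed the lock post to its stop with shut fingers. It resisted with about 11 N there. In the last picture the post is where it should be with the lock fully aside.
2. **Cover:** I pushed the ridge to its stop, where it resisted with about 16 N. In the last picture the cover edge and ridge are within about 1 mm of fully open.
3. **Battery:** The moves allow no tilt of the tool, so I could not press the rim at 40 degrees as suggested. Instead I gripped the nose across its diameter, slid it about 9 mm against the spring, lowered it behind the lip and let go. I then pressed the top with shut fingers until it was firm, peaking at about 41 N at the wrist.

One step failed. On my first try at lowering the battery it stopped at about 29 N, most likely because the fingertips met the side rails. I eased it back to its starting perch, gripped higher and tried again.

**Last checks:** The battery's top measured about 26 mm above the bay floor at light contact. Both ends were within about 1 pixel of the predicted seated position, and the lip was visible in front of the nose. The bowl, spoon, ring and cups looked unmoved; I did not check the jar separately. The light's fitted position and the pictures differ by up to about 1 mm in y.

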